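# Turn the inspection carousel until the tall bottle is under the camera

### The arm

A 6-joint arm with a two-finger parallel gripper is mounted at the origin on a cart in front of the work surface, level with it; the furniture and walls round the work are solid. World frame = base frame: x ahead of the robot, y to its left, z up, the work surface at z = 0. Lengths are in m, angles in rad, forces in N, time in s.
With the tool pointing down it reaches from about 0.375 to 0.9 m from the base axis. Payload 3.1 kg.
Tool frame: the origin (TCP) lies on the centre line of the jaws, within the pads' length; the fingertips stand 25 mm ahead of it and the grasp point (between the pads) lies 6 mm ahead of it; x points along the fingers, y is the direction in which the jaws open and shut, and the axes are right-handed (so a half turn about x gives the same grasp; the last joint's range is limited). The gripper opens to 87 mm and grips with 3 to 60 N. Pads are 19 mm wide; open, the fingers measure 117 mm over their backs; the gripper's body (75 mm by 190 mm) begins 51 mm behind the grasp point.
Start: joints at [-1.508, 0.527, 1.433, -0, 1.181, -0.178], TCP at [0.15, -0.607, 0.248] pointing down, gripper open.
Joint ranges: [-3.08, 3.08], [-0.75, 2.2], [0.22, 2.44], [-1.43, 4.57], [0, 2.65], [-2.85, 2.85]. Speed limits (rad/s): [2.79, 2.79, 3.14, 3.14, 3.14, 3.14].

### API

Orientations are given as a unit quaternion [x, y, z, w].
In Python, from rig import robot gives the robot as it stands. The module is installed in compiled form; this text tells all that it offers.
- The arm moves only by the tool move_arm, never from a script. Its argument "commands" is a list of rows, each a list of 5 numbers: the gripper's target within -1 to 1 (shut at 1, half-way at 0, fully open at -1), then the shift along the tool's x, y, z in mm, then the turn about the tool's x in degrees. A call has 1 to 8 rows; each row is the pose to reach, as a shift and turn from the pose commanded when the call began, along the tool's axes at that moment; what a row does not reach only later rows make up. A row lasts 1/12 s, in which the tool goes at most 41.7 mm and 7.16 degrees, less where a joint would pass 70% of its speed; a pose out of reach is approached as far as the arm can. A call with a gripper value outside its range is refused whole. The fingers move at their own pace and stop on an object; "newtons" is the grip in N (left out, the last holds). Time passes only in rows, so rows that repeat a pose let the fingers close. It gives the time, the measured TCP pose, the force and the opening at its end, in the units of the state.
- robot.get_obs(): the state, without advancing time (a new reading comes with each control period).
- robot.camera(name): name is "side" or "top"; returns a dict with "image" (384x512x3 uint8, red, green, blue), "fx", "fy", "cx", "cy" (pixels), "xyz" and "rotation" of the camera in the world. Camera axes: x right, y down, z forward; pixel columns grow to the right and rows downward; lengths in m; the calibration is good to about 2 mm. A picture is of the moment at which its call begins. There is no depth.
- robot.hand_in(): hands the job in, once; it reports no verdict.
Trained networks look in a picture, given as the dict that the camera call returned (one of the last four; its "shot" number tells which), for a name from the list of things; names that differ only in an ending like _2 or _b are one class to them, and where a whole thing is asked for, a point or a joint stands for the part that bears it (a point fixed in the world has none). Each returns a list of dicts, best first, with "p" (0 to 1); they miss things now and then, are a little off and sometimes report something else, mostly with a low value. They report only what shows in the picture. A call takes as long as a camera call. They do not tell look-alikes from the thing itself.
- robot.regions_of(picture, name): "pixels" (384x512 bool, what is visible of it) and "bbox" ([left, top, right, bottom] in pixels, round what is visible of it).
The state is a dict: "time": time; "q": joint angles; "joint_velocities": joint speeds; "joint_torque": joint torques, N m; "position": TCP position; "tool_rot": TCP orientation; "ft_force": force on the tool from outside, world axes, zero at the start; "moment": the same for the moment, N m; "grip_width": finger opening in m.
Only numpy, scipy, OpenCV 4.12 (cv2) and the standard library are available. Lean on these libraries where they do the work, as an engineer would, in place of code of your own. Each camera call takes 0.05 s, during which the arm holds its last target.

### The job

Turn the carousel by gently pushing its spokes with a fingertip, either way round and in as many pushes as you need, until the one tall bottle stands centred straight below the camera lens, and leave it at rest there. Push only on the spokes: do not grip them, do not touch the deck or the bottle and vials on it, which must stay upright in their cups, do not knock the camera stand, and leave the other things on the cart alone.

Things in the scene. Friction and masses are not known exactly. Their poses are not given: they have to be found in the camera images.
- stand: inspection stand, fixed: round foot under the carousel, flat foot bar, upright post 12 mm thick and 198 mm high, 155 mm from the carousel's axis, and a level arm at 178 mm height that carries the camera head (34 mm wide, lowest at 142 mm) inward above the ring of cups. Origin: on the carousel's vertical axis, at the cart's surface; x points from the axis to the post, z up.
- lens (a point): centre of the camera head's round lens, which looks straight down: 55 mm from the carousel's axis, 142 mm above the cart's surface
- carousel: hub and 6 steel spokes; turns either way (over a full turn) about its vertical axis against friction of 0.06 N m and stays where left. Origin on the axis at the cart's surface, z up. Spokes: rods 10 mm thick at 30, 90, 150, 210, 270, 330 degrees in this frame, level from 98 to 140 mm from the axis, centreline 70 mm up, ending in an 18 mm ball. Cups at 0, 120, 240 degrees, 55 mm from the axis.
- deck: white round deck, 164 mm across, its top 24 mm above the surface, fixed to the carousel and turning with it (same origin and axes); carries three round cups, 43 mm inside, 16 mm high, inner floor 27 mm above the surface
- tall_bottle_mid (a point): the tall bottle: the only tall one of the three on the carousel, 38 mm across, 79 mm high, screw cap, top about 106 mm above the cart's surface; stands loose in a cup. The point is its centre, half-way up.
- short_vial_0_mid (a point): one of two identical short screw-cap vials, 28 mm across and 51 mm high, standing loose in a cup of the carousel; the point is the vial's centre, half-way up. Leave it in its cup.
- short_vial_1_mid (a point): one of two identical short screw-cap vials, 28 mm across and 51 mm high, standing loose in a cup of the carousel; the point is the vial's centre, half-way up. Leave it in its cup.
- flask: bystander: conical glass flask, 66 mm wide, 111 mm high, loose on the cart; origin at the centre of its underside
- cap_bottle: bystander: large screw-cap bottle, 72 mm wide, 122 mm high, loose on the cart; origin at the centre of its underside
- bench_timer: bystander: flat square bench timer, 62 x 62 x 18 mm, loose on the cart; origin at the centre of its underside
- tape_roll: bystander: roll of tape lying flat, 76 mm wide, 18 mm high, loose on the cart; origin at the centre of its underside
- tall_bottle: the tall bottle as a whole (see point tall_bottle_mid); origin at the centre of its underside
- short_vial_0: the short vial as a whole (see point short_vial_0_mid); origin at the centre of its underside
- short_vial_1: the short vial as a whole (see point short_vial_1_mid); origin at the centre of its underside
Not all that is in view belongs to the job. There is more than one size of the tall_bottle; the job needs the smallest.

How it is judged:
By the outcome, as a careful person would: the job done as asked, in the order asked, and still so for the second after the job is handed in, with the robot touching nothing.
It also fails if it takes over 64 s, if anything falls off the work surface, if the arm or the gripper's body presses on something with over 40 N, if the wrist force passes 120 N, or if a joint passes its speed limit or range.

## Working session

There is one attempt and no reset: what is moved stays moved. The work goes in short steps, Python scripts to look and compute and a tool call to move; the robot and the scene stay as the last step left them, time stands still between calls to the robot, and variables do not carry over. Pictures are saved under pics/ and viewed, and the job is handed in when it is done.

Besides the shell and the picture viewer there is one more tool, called after "Call:" in YAML: its name, and indented under it one key for each argument. move_arm: Moves the arm, as the interface text tells. Its arguments: {"type":"object","properties":{"commands":{"type":"array","items":{"type":"array","items":{"type":"number"}}},"newtons":{"type":"number"}},"required":["commands"]}

```bash
mkdir -p pics; ls
python3 - <<'E'
from rig import robot
import cv2, numpy as np
for n in("side","top"):
    c=robot.camera(n); cv2.imwrite(f"pics/{n}0.png",c["image"][:,:,::-1])
    print(n,c["fx"],c["fy"],c["cx"],c["cy"],c["xyz"],np.round(c["rotation"],4).tolist())
    for k in ["stand","lens","carousel","deck","tall_bottle_mid","short_vial_0","flask","cap_bottle","tape_roll","bench_timer"]:
        print(k,[(round(r["p"],2),r["bbox"]) for r in robot.regions_of(c,k)][:4])
o=robot.get_obs();print({k:np.round(v,3).tolist() for k,v in o.items()})
E
```

```text
pics
side 354.82487441374815 354.82487441374815 258.0341452198058 186.4914784530521 [ 0.30465065 -0.72604902  0.6325894 ] [0.8858, -0.1491, 0.0672, -0.4344]
stand [(0.81, [285.4, 142.4, 334.1, 214.6])]
lens [(0.72, [282.3, 139.8, 328.0, 214.8])]
carousel [(0.71, [215.7, 174.8, 336.2, 255.4])]
deck [(0.78, [240.4, 199.4, 301.6, 245.8])]
tall_bottle_mid [(0.96, [325.0, 241.7, 352.6, 290.5]), (0.91, [282.2, 186.0, 301.8, 217.1]), (0.85, [274.6, 145.9, 289.6, 180.9]), (0.48, [219.6, 172.7, 336.6, 255.4])]
short_vial_0 [(0.67, [216.4, 173.9, 338.2, 254.1]), (0.58, [262.6, 218.2, 272.5, 242.7]), (0.55, [252.9, 193.2, 263.4, 210.4])]
flask [(0.59, [258.3, 125.0, 277.5, 161.2]), (0.36, [260.6, 193.4, 264.6, 210.3])]
cap_bottle [(0.69, [165.7, 136.1, 196.8, 176.3])]
tape_roll [(0.76, [225.2, 306.2, 264.7, 340.9]), (0.62, [288.7, 189.8, 302.2, 220.2]), (0.43, [285.5, 143.8, 332.4, 218.1])]
bench_timer [(0.54, [206.0, 153.1, 233.3, 170.8]), (0.29, [284.2, 140.4, 335.0, 218.4])]
top 454.0228703074369 454.0228703074369 259.9217676073563 191.62268856404498 [ 0.33604485 -0.09563523  1.24155527] [-0
[... 400 characters left out ...]
, [255.0, 178.2, 262.3, 186.2])]
flask [(0.68, [354.3, 219.4, 380.6, 242.1]), (0.66, [145.6, 126.1, 174.6, 154.0]), (0.42, [252.7, 177.5, 260.7, 190.0])]
cap_bottle [(0.82, [139.3, 226.1, 173.7, 257.4])]
tape_roll [(0.96, [353.9, 217.5, 379.1, 243.7])]
bench_timer [(0.8, [147.2, 184.0, 171.9, 212.8]), (0.67, [250.9, 98.9, 279.5, 156.2])]
{'time': 1.1, 'q': [-1.508, 0.528, 1.433, 0.0, 1.181, -0.178], 'joint_velocities': [-0.002, 0.001, -0.001, 0.0, -0.001, 0.001], 'joint_torque': [0.001, -44.002, -17.699, 0.063, 0.051, -0.0], 'position': [0.15, -0.607, 0.248], 'tool_rot': [0.702, 0.085, -0.702, 0.085], 'ft_force': [-0.314, -0.521, -0.384], 'moment': [0.003, 0.021, 0.025], 'grip_width': 0.087}
```

Run:
```python
import cv2
a=cv2.imread("pics/top0.png");b=cv2.imread("pics/side0.png")
cv2.imwrite("pics/t1.png",cv2.resize(a[85:245,130:390],None,fx=3,fy=3,interpolation=cv2.INTER_CUBIC))
cv2.imwrite("pics/s1.png",cv2.resize(b[120:350,155:365],None,fx=2.6,fy=2.6,interpolation=cv2.INTER_CUBIC))
```

```text
(no output)
```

View pics/t1.png

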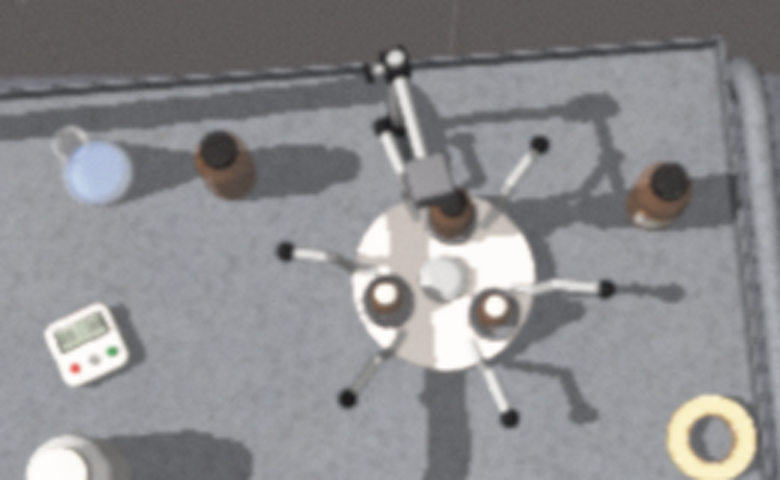

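View pics/s1.png

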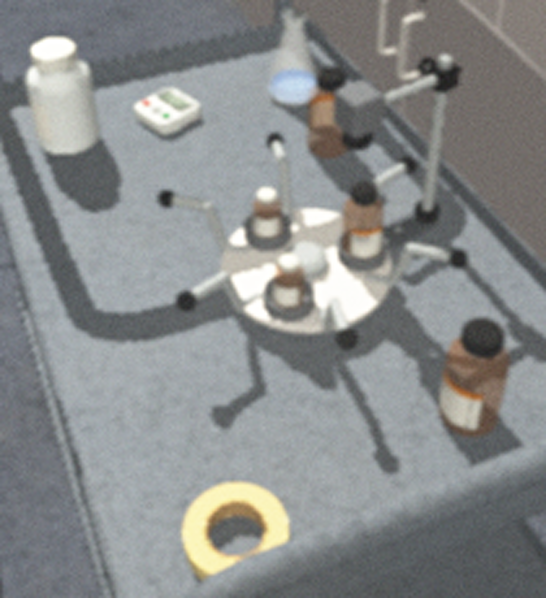

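View pics/top0.png

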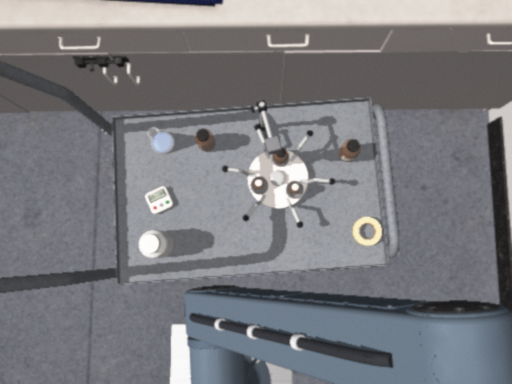

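```bash
cat > h.py <<'E'
import numpy as np, cv2
from scipy.spatial.transform import Rotation as R
from scipy.optimize import least_squares
def proj(c,P):
    r=np.asarray(c["rotation"]); M=R.from_quat(r).as_matrix() if r.size==4 else r
    p=(np.atleast_2d(P)-c["xyz"])@M
    return np.c_[c["fx"]*p[:,0]/p[:,2]+c["cx"],c["fy"]*p[:,1]/p[:,2]+c["cy"]]
def balls(c,guess,r=5):
    g=c["image"].astype(float).max(2); out=[]
    for u,v in guess:
        for _ in range(4):
            yy,xx=np.mgrid[0:384,0:512]; m=np.hypot(xx-u,yy-v)<r
            w=np.where(m,np.clip(75-g,0,None),0)
            if w.sum()<1: u=v=np.nan;break
            u,v=(w*xx).sum()/w.sum(),(w*yy).sum()/w.sum()
        out.append((u,v))
    return np.array(out)
def spokes(x,y,th):
    a=th+np.radians([30,90,150,210,270,330]); return np.c_[x+.140*np.cos(a),y+.140*np.sin(a),.07+0*a]
E
python3 - <<'E'
from h import *
from rig import robot
cs={n:robot.camera(n) for n in("top","side")}
import pickle; pickle.dump(cs,open("c0.pkl","wb"))
gt=np.array([(540,145),(606,289),(510,418),(347,399),(285,251),(382,127)])/3+[130,85]
gs=np.array([(168,199),(186,300),(347,338),(458,258),(409,165),(276,140)])/2.6+[155,120]
bt,bs=balls(cs["top"],gt),balls(cs["side"],gs)
print(bt.round(1).tolist(),bs.round(1).tolist())
def f(p,d=False):
    S=spokes(*p[:3]); o=[]
    for c,b,off in((cs["top"],bt,p[3:5]),(cs["side"],bs,p[5:7])):
        q=proj(c,S)+off
        for k in b:
            dd=q-k; o.append(dd[np.argmin((dd**2).sum(1))])
    return np.r_[np.array(o).ravel(),np.array(p[3:])*.5]
best=min((least_squares(f,[.39,-.14,t,0,0,0,0],loss="soft_l1") for t in np.radians(range(0,60,10))),key=lambda s:s.cost)
print(best.x[:2],np.degrees(best.x[2]),best.x[3:],f(best.x).round(2))
E
```

```text
[[309.7, 132.8], [332.0, 181.0], [299.7, 224.2], [245.5, 217.5], [224.7, 168.4], [259.8, 127.1]] [[218.3, 195.8], [226.2, 235.8], [288.2, 250.2], [330.8, 219.3], [312.4, 182.8], [259.9, 172.3]]
[ 0.53925851 -0.12894736] -7.151021888785324 [-0.65550815 -0.62387266 -0.32171909 -0.71008278] [ 0.39  0.36 -0.27  0.18  0.07 -0.07  0.39 -0.09  0.64 -0.05 -2.23 -0.17
  0.37 -0.12  0.01 -0.5  -0.08 -0.08  0.1  -0.14 -0.95  0.18  0.42  1.22
 -0.33 -0.31 -0.16 -0.36]
```

Run:
```python
from h import *
import pickle
cs=pickle.load(open("c0.pkl","rb"))
x,y=.5393,-.1289; ot=np.array([-.66,-.62]); os=np.array([-.32,-.71])
def f(p):
    a=p[0]; P=[x+.155*np.cos(a),y+.155*np.sin(a),.198]
    return np.r_[proj(cs["top"],P)[0]+ot-[262,104.3],proj(cs["side"],P)[0]+os-[326.2,143.1]]
s=least_squares(f,[0]);a=s.x[0];print(np.degrees(a),f(s.x))
img={n:cv2.resize(c["image"][:,:,::-1],None,fx=6,fy=6,interpolation=cv2.INTER_CUBIC) for n,c in cs.items()}
th=np.radians(-7.15)
def L(r,ang,z): return [x+r*np.cos(ang),y+r*np.sin(ang),z]
for n,off,(u0,v0) in(("top",ot,(215,95)),("side",os,(230,135))):
    im=img[n]
    def poly(P,col):
        q=((proj(cs[n],np.array(P))+off+.5)*6).astype(int)
        cv2.polylines(im,[q.reshape(-1,1,2)],False,col,1)
    poly([L(.155,a,0),L(.155,a,.198)],(0,0,255)); poly([L(.155,a,.178),L(.055,a,.178),L(.055,a,.142)],(0,0,255))
    for k in range(6): 
        b=th+np.radians(30+60*k); poly([L(.098,b,.07),L(.14,b,.07)],(0,255,0))
    for k in range(6):
        b=th+np.radians(60*k); poly([L(.055,b,.027),L(.055,b,.106 )],(255,0,0))
    poly([L(.082,t,.024) for t in np.linspace(0,6.3,60)],(255,255,0))
    cv2.imwrite(f"pics/ov_{n}.png",im[v0*6:v0*6+600,u0*6:u0*6+780])
```

```text
15.17116477754155 [ 0.37369508 -0.57599357  0.19876906 -1.52060927]
```

View pics/ov_top.png

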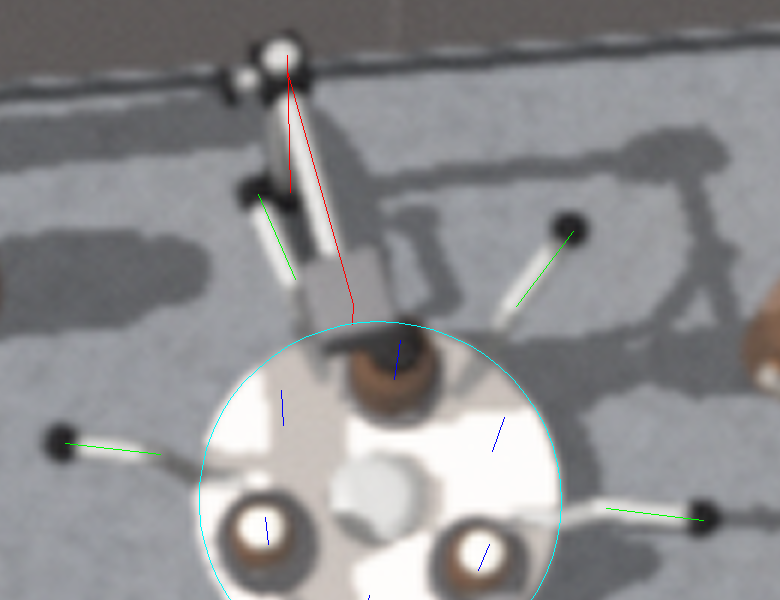

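View pics/ov_side.png

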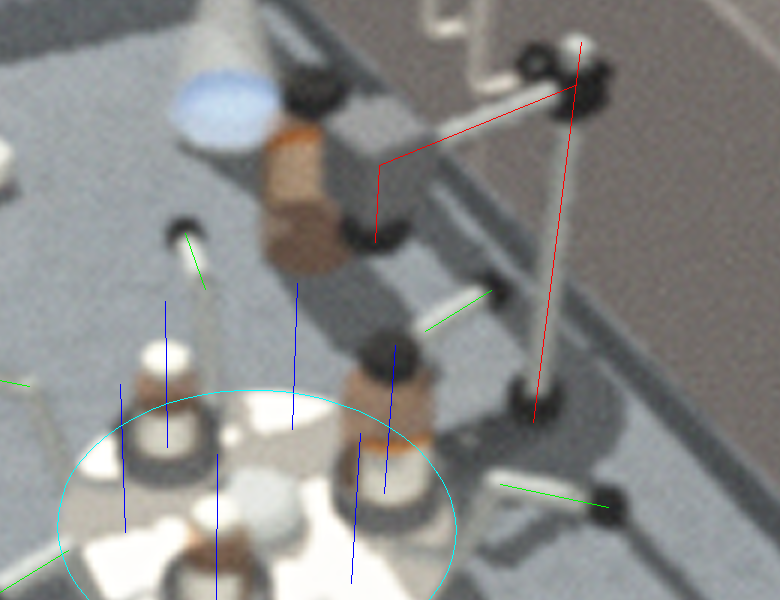

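Run:
```python
import cv2,pickle
cs=pickle.load(open("c0.pkl","rb"))
for n,(u,v,w,h) in(("top",(240,92,70,60)),("side",(270,130,75,80))):
    im=cs[n]["image"][v:v+h,u:u+w,::-1]; k=10 if n=="top" else 7.5
    im=cv2.resize(im,None,fx=k,fy=k,interpolation=cv2.INTER_CUBIC)
    for i in range(0,w,10):
        cv2.line(im,(int(i*k),0),(int(i*k),6),(0,255,255),1);cv2.putText(im,str(u+i),(int(i*k),18),0,.4,(0,255,255),1)
    for i in range(0,h,10):
        cv2.line(im,(0,int(i*k)),(6,int(i*k)),(0,255,255),1);cv2.putText(im,str(v+i),(8,int(i*k)+4),0,.4,(0,255,255),1)
    cv2.imwrite(f"pics/z_{n}.png",im)
```

```text
(no output)
```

View pics/z_top.png

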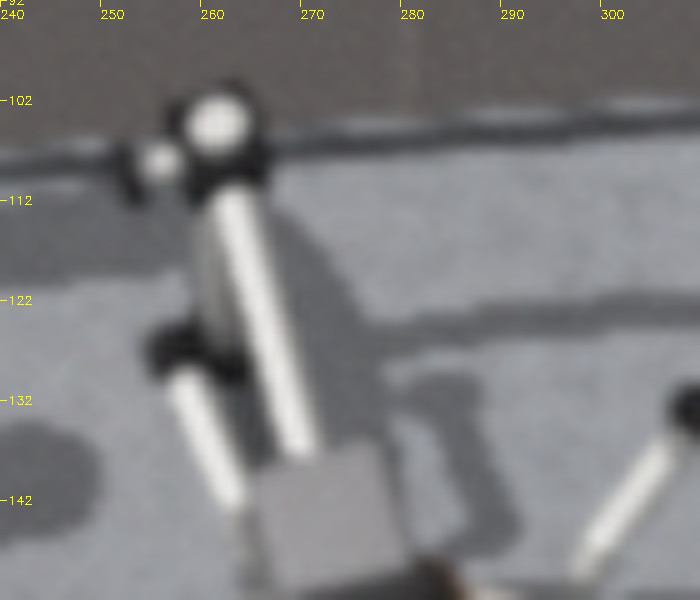

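View pics/z_side.png

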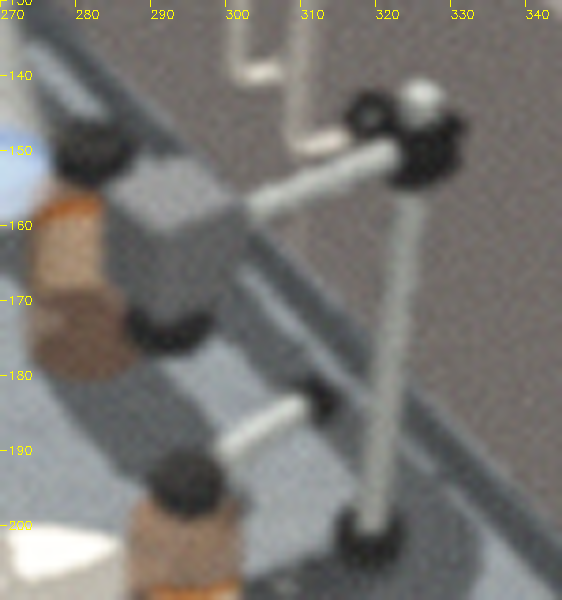

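```bash
cat > fit.py <<'E'
from h import *
import pickle
cs=pickle.load(open("c0.pkl","rb"))
M={n:(R.from_quat(c["rotation"]).as_matrix() if np.size(c["rotation"])==4 else np.asarray(c["rotation"])) for n,c in cs.items()}
def cam(n,e):
    c=dict(cs[n]); c["xyz"]=np.asarray(c["xyz"])+e[:3]*.002
    c["rotation"]=M[n]@R.from_rotvec(e[3:]*.003).as_matrix(); return c
gt=np.array([(540,145),(606,289),(510,418),(347,399),(285,251)])/3+[130,85]
gs=np.array([(168,199),(186,300),(347,338),(458,258),(409,165),(276,140)])/2.6+[155,120]
bt,bs=balls(cs["top"],gt),balls(cs["side"],gs)
def line(c,A,B,pts):
    a,b=proj(c,[A,B]); d=(b-a)/np.linalg.norm(b-a)
    return [d[0]*(p[1]-a[1])-d[1]*(p[0]-a[0]) for p in pts]
def f(p):
    x,y,th,phi=p[:4]; T,S=cam("top",p[4:10]),cam("side",p[10:16])
    B=spokes(x,y,th); o=[]
    for c,b in((T,bt),(S,bs)):
        q=proj(c,B)
        for k in b:
            dd=q-k; o+=list(dd[np.argmin((dd**2).sum(1))]/.4)
    L=lambda r,z:[x+r*np.cos(phi),y+r*np.sin(phi),z]
    o+=[v/.4 for v in line(T,L(.155,.178),L(.055,.178),[(262.7,110.5),(269.2,136.5)])]
    o+=[v/.4 for v in line(S,L(.155,.178),L(.055,.178),[(321.5,150.4),(303.5,157.5)])]
    o+=[v/.4 for v in line(S,L(.155,0),L(.155,.198),[(323.9,156.2),(319.2,198.8)])]
    o+=list((proj(S,L(.155,.198))[0]-[325.8,142.6])/.7)+list((proj(T,L(.155,.198))[0]-[261.3,104.0])/.7)
    o+=list((proj(S,L(.055,.145))[0]-[292.2,173.2])/1)
    o+=list((proj(T,L(.055,.19))[0]-[272.8,143.0])/1)
    return np.r_[o,p[4:]]
s=least_squares(f,np.r_[.539,-.129,-.125,.28,np.zeros(12)],loss="soft_l1")
cov=np.linalg.inv(s.jac.T@s.jac)
if __name__=="__main__":
    print(s.x[:2],np.degrees(s.x[2:4]),"sd",np.sqrt(np.diag(cov))[:4]*[1e3,1e3,57.3,57.3]);print(f(s.x).round(1).tolist())
    pickle.dump(s.x,open("fit.pkl","wb"))
    T=cam("top",s.x[4:10]);S=cam("side",s.x[10:])
    # cap tops of bottle
    print("bottle pred top/side for cap top at cup angles")
    for k in range(0,360,60):
        a=s.x[2]+np.radians(k);P=[s.x[0]+.055*np.cos(a),s.x[1]+.055*np.sin(a),.104];print(k,proj(T,P).round(1),proj(S,P).round(1))
E
python3 fit.py
```

```text
[ 0.53852564 -0.12809762] [-6.98494742 15.6765822 ] sd [2.59481801 2.63280017 0.19782392 0.32298885]
[-0.2, 0.4, -1.5, -0.1, -0.3, -0.3, 0.3, 0.1, 0.4, 0.2, 0.6, 0.2, -0.0, -0.7, -0.1, 0.0, 0.2, -0.3, -2.7, 0.6, 0.6, 3.4, -0.2, 2.5, -0.6, 0.2, -0.6, 0.8, 0.3, -1.7, 0.1, -0.3, -0.3, 0.7, 0.1, 1.0, -0.2, -0.4, -0.6, -0.5, 0.3, 0.2, 0.2, 0.4, -0.3, -0.5, -0.0, -0.1]
bottle pred top/side for cap top at cup angles
0 [[280.8 151.4]] [[295.3 192.9]]
60 [[261.  159.7]] [[278.9 182.5]]
120 [[258.4 180.9]] [[257.  185.5]]
180 [[275.8 193.8]] [[249.5 199.4]]
240 [[295.8 185.3]] [[265.7 211.1]]
300 [[298.2 164.1]] [[289.5 207.5]]
```

```bash
cat >> h.py <<'E'
def toolmove(o,target):
    M=R.from_quat(o["tool_rot"]).as_matrix(); return (M.T@(np.array(target)-o["position"])*1000).round(1)
E
python3 - <<'E'
from h import *
from rig import robot
o=robot.get_obs(); M=R.from_quat(o["tool_rot"]).as_matrix(); print(M.round(3), toolmove(o,[.413,-.128,.248]))
E
```

```text
[[ 0.     0.239 -0.971]
 [ 0.    -0.971 -0.239]
 [-1.    -0.    -0.   ]] [-4.000e-01 -4.018e+02 -3.703e+02]
```

Call:
move_arm:
  commands:
    - [1, 0, -20, -18, -2]
    - [1, 0, -45, -42, -5]
    - [1, 0, -72, -66, -8]
    - [1, 0, -99, -91, -11]
    - [1, 0, -126, -116, -14]
    - [1, 0, -153, -141, -17]
    - [1, 0, -180, -166, -20]
    - [1, 0, -202, -186, -20]
  newtons: 10

```text
time: 1.87
position: [0.2825, -0.3635, 0.2476]
tool_rot: [0.676, 0.207, -0.676, 0.206]
ft_force: [0.3, 0.0, 0.8]
grip_width: 0.0417
```

Run:
```python
from h import *
from rig import robot
o=robot.get_obs(); M=R.from_quat(o["tool_rot"]).as_matrix(); print(o["position"],M.round(3), toolmove(o,[.413,-.128,.248]),o["q"])
```

```text
[ 0.28253328 -0.36351092  0.24764659] [[ 0.     0.559 -0.829]
 [ 0.001 -0.829 -0.559]
 [-1.    -0.001 -0.001]] [-1.000e-01 -1.224e+02 -2.398e+02] [-1.15389108e+00  3.07236173e-01  1.83029459e+00  5.73800434e-04
  1.00494388e+00 -1.76313714e-01]
```

Call:
move_arm:
  commands:
    - [1, 0, -14, -27, 0]
    - [1, 0, -30, -59, 0]
    - [1, 0, -46, -91, 0]
    - [1, 0, -63, -123, 0]
    - [1, 0, -80, -155, 0]
    - [1, 0, -97, -187, 0]
    - [1, 0, -112, -219, 0]
    - [1, 0, -122, -240, 0]

```text
time: 2.53
position: [0.4141, -0.1285, 0.2479]
tool_rot: [0.677, 0.206, -0.676, 0.206]
ft_force: [-0.5, 0.2, 0.1]
grip_width: 0.0007
```

Call:
move_arm:
  commands:
    - [1, 0, 0, 0, 0]
    - [1, 0, 0, 0, 0]
    - [1, 0, 0, 0, 0]
    - [1, 20, 0, 0, 0]
    - [1, 40, 0, 0, 0]
    - [1, 60, 0, 0, 0]
    - [1, 80, 0, 0, 0]
    - [1, 80, 0, 0, 0]

```text
time: 3.2
position: [0.4109, -0.1315, 0.165]
tool_rot: [-0.675, -0.207, 0.678, -0.203]
ft_force: [0.1, -0.1, -1.3]
grip_width: 0.0005
```

Run:
```python
from h import *
from rig import robot
o=robot.get_obs(); M=R.from_quat(o["tool_rot"]).as_matrix(); print(o["position"],M.round(3),o["grip_width"])
for n in("side","top"):
    c=robot.camera(n); cv2.imwrite(f"pics/{n}2.png",cv2.resize(c["image"][80:300,160:400,::-1],None,fx=2.5,fy=2.5,interpolation=cv2.INTER_CUBIC))
```

```text
[ 0.41093028 -0.13150779  0.16500033] [[-0.006  0.555 -0.832]
 [ 0.003 -0.832 -0.555]
 [-1.    -0.006  0.003]] 0.00045958630044754044
```

View pics/side2.png

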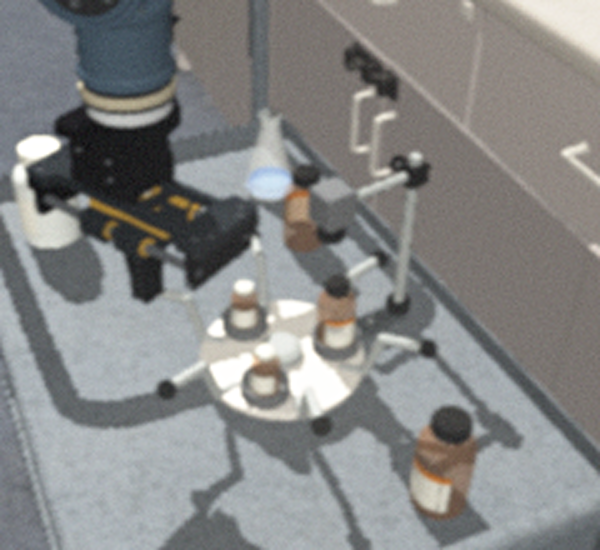

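View pics/top2.png

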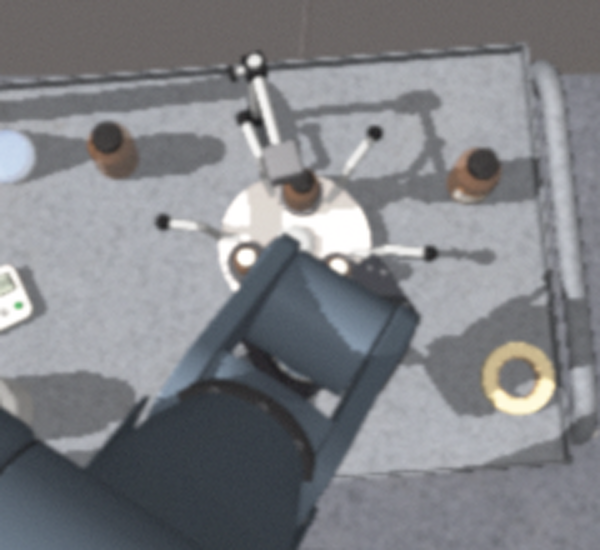

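Call:
move_arm:
  commands:
    - [1, 15, 0, 0, 0]
    - [1, 35, 0, 0, 0]
    - [1, 55, 0, 0, 0]
    - [1, 70, 0, 0, 0]
    - [1, 82, 0, 0, 0]
    - [1, 90, 0, 0, 0]
    - [1, 92, 0, 0, 0]
    - [1, 92, 0, 0, 0]

```text
time: 3.97
position: [0.4137, -0.1317, 0.0759]
tool_rot: [0.677, 0.205, -0.676, 0.206]
ft_force: [-0.3, 0.2, 0.3]
grip_width: 0.0003
```

Run:
```python
from h import *
from rig import robot
o=robot.get_obs(); M=R.from_quat(o["tool_rot"]).as_matrix(); print(o["position"],M.round(3),o["ft_force"])
ax=np.array([.5385,-.1281])
def d(sp,push=15,r=.122):
    # finger centre for spoke at world angle sp: offset 5mm+push behind it
    a=np.radians(sp); t=np.array([-np.sin(a),np.cos(a)])
    return ax+r*np.array([np.cos(a),np.sin(a)])-t*(.005+push*1e-3)
for sp in (203,206,210,214,218,222,224,225.7): print(sp,d(sp).round(4),toolmove(o,[*d(sp),.075]))
```

```text
[ 0.41366608 -0.13170791  0.07589201] [[ 0.001  0.557 -0.831]
 [-0.    -0.831 -0.557]
 [-1.     0.001 -0.   ]] [-0.33360953  0.21202372  0.29183128]
203 [ 0.4184 -0.1574] [ 0.9 23.9 10.4]
206 [ 0.4201 -0.1636] [ 0.9 30.1 12.4]
210 [ 0.4228 -0.1718] [ 0.9 38.4 14.7]
214 [ 0.4262 -0.1797] [ 0.9 46.9 16.3]
218 [ 0.43   -0.1875] [ 0.9 55.4 17.4]
222 [ 0.4345 -0.1949] [ 0.9 64.  17.9]
224 [ 0.4368 -0.1985] [ 0.9 68.4 17.9]
225.7 [ 0.439  -0.2014] [ 0.9 72.  17.8]
```

Call:
move_arm:
  commands:
    - [1, 0, 6, 3, 0]
    - [1, 0, 13, 6, 0]
    - [1, 0, 19, 9, 0]
    - [1, 0, 24, 10, 0]
    - [1, 0, 27, 11, 0]
    - [1, 0, 30, 12, 0]
    - [1, 0, 33, 13, 0]
    - [1, 0, 35, 14, 0]

```text
time: 4.63
position: [0.4223, -0.1687, 0.0758]
tool_rot: [0.677, 0.205, -0.676, 0.206]
ft_force: [5.5, 4.3, 1.0]
grip_width: 0.0007
```

Call:
move_arm:
  commands:
    - [1, 0, 2, 0, 0]
    - [1, 0, 4, 1, 0]
    - [1, 0, 6, 1, 0]
    - [1, 0, 8, 2, 0]
    - [1, 0, 10, 2, 0]
    - [1, 0, 12, 2, 0]
    - [1, 0, 13, 2, 0]
    - [1, 0, 13, 2, 0]

```text
time: 5.3
position: [0.4264, -0.1799, 0.0754]
tool_rot: [-0.676, -0.206, 0.677, -0.206]
ft_force: [1.0, 0.4, 0.9]
grip_width: 0.0005
```

```bash
cat > look.py <<'E'
import sys
from fit import *
from rig import robot
p=pickle.load(open("fit.pkl","rb")); x,y,_,phi=p[:4]
T,S=cam("top",p[4:10]),cam("side",p[10:16])
g=np.radians(float(sys.argv[1])) # guess carousel theta
tag=sys.argv[2]
pic={n:robot.camera(n) for n in("top","side")}
o=robot.get_obs(); print("t",o["time"],"pos",o["position"].round(4) if hasattr(o["position"],"round") else o["position"],"F",np.round(o["ft_force"],2))
obs={}
for n,c in(("top",T),("side",S)):
    q=proj(c,spokes(x,y,g)); b=balls(pic[n],q,6); obs[n]=b
    print(n,q.round(1).tolist(),"\n   ",b.round(1).tolist())
def r(t):
    B=spokes(x,y,t[0]); o=[]
    for n,c in(("top",T),("side",S)):
        d=(proj(c,B)-obs[n]); d=d[np.isfinite(d).all(1)]; o+=list(d.ravel()/.5)
    return o
s2=least_squares(r,[g],loss="cauchy"); print("theta",np.degrees(s2.x),"phi",np.degrees(phi),np.round(r(s2.x),1).tolist())
for n,(u,v) in(("top",(215,95)),("side",(220,130))):
    c=T if n=="top" else S
    im=cv2.resize(pic[n]["image"][:,:,::-1],None,fx=6,fy=6,interpolation=cv2.INTER_CUBIC)
    cv2.imwrite(f"pics/{n}_{tag}.png",im[v*6:v*6+590,u*6:u*6+780])
pickle.dump(pic,open(f"c_{tag}.pkl","wb"))
E
python3 look.py 4 a
```

```text
t 5.4 pos [ 0.4262 -0.1798  0.0754] F [ 0.15  0.27 -0.07]
top [[248.1, 131.7], [224.6, 178.6], [254.5, 222.9], [308.7, 219.0], [331.4, 170.9], [300.8, 127.8]] 
    [[248.3, 131.3], [nan, nan], [nan, nan], [nan, nan], [332.0, 171.7], [301.5, 127.4]]
side [[303.1, 178.9], [250.7, 175.4], [215.2, 202.7], [234.7, 241.6], [300.1, 247.2], [331.6, 211.5]] 
    [[304.3, 178.4], [245.8, 178.2], [215.5, 200.1], [232.7, 237.9], [299.6, 247.4], [331.7, 211.9]]
theta [3.28999593] phi 15.676582202294814 [0.7, -0.1, -1.0, -0.3, -0.2, 1.4, -1.2, 1.4, 10.8, -5.8, -0.3, 4.3, 2.9, 6.6, -0.4, 0.0, -0.1, 0.2]
```

View pics/side_a.png

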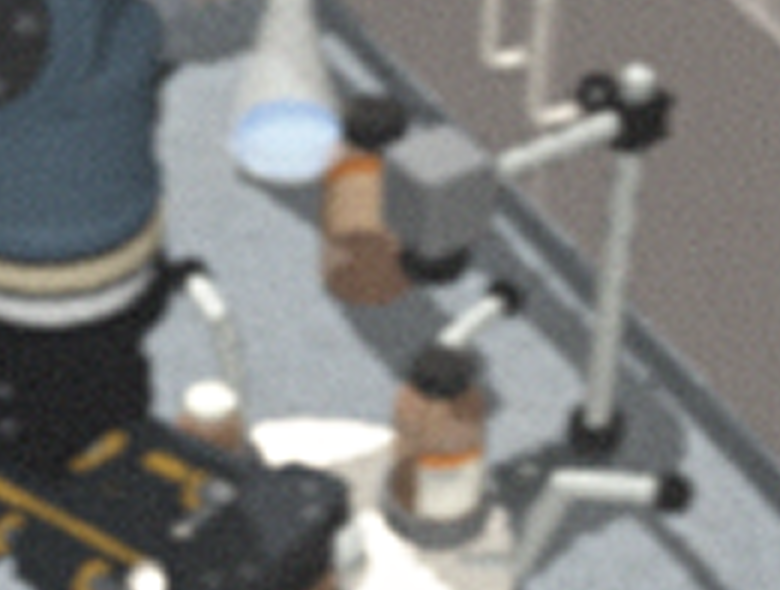

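View pics/top_a.png

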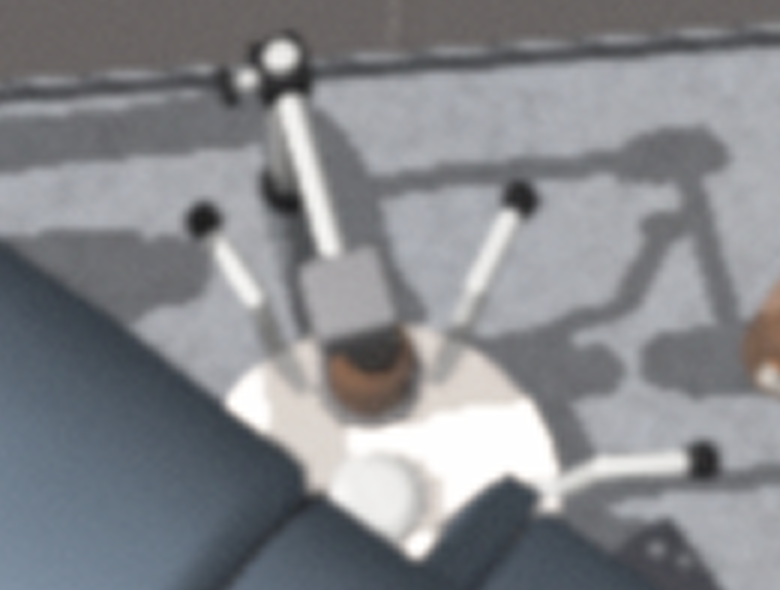

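Call:
move_arm:
  commands:
    - [1, 0, 3, 0, 0]
    - [1, 0, 6, 1, 0]
    - [1, 0, 9, 1, 0]
    - [1, 0, 12, 1, 0]
    - [1, 0, 15, 1, 0]
    - [1, 0, 18, 2, 0]
    - [1, 0, 20, 2, 0]
    - [1, 0, 20, 2, 0]

```text
time: 6.07
position: [0.4366, -0.1983, 0.0756]
tool_rot: [0.677, 0.205, -0.676, 0.206]
ft_force: [-0.4, -0.5, 0.5]
grip_width: 0.0008
```

```bash
python3 look.py 13 b
```

```text
t 6.1667 pos [ 0.4362 -0.1978  0.0755] F [-0.21 -0.72  0.58]
top [[241.6, 136.7], [225.7, 186.8], [262.4, 226.1], [315.2, 213.7], [330.0, 162.7], [293.1, 124.9]] 
    [[241.4, 136.6], [nan, nan], [nan, nan], [319.7, 208.9], [330.5, 162.5], [293.5, 124.4]]
side [[295.7, 176.3], [243.3, 177.7], [213.9, 208.7], [243.1, 245.6], [308.8, 243.6], [330.6, 205.4]] 
    [[292.4, 174.3], [238.4, 177.0], [215.6, 204.2], [240.6, 242.7], [308.7, 243.7], [330.8, 205.5]]
theta [12.85652108] phi 15.676582202294814 [0.7, -0.0, -9.1, 9.8, -1.0, 0.7, -0.7, 1.2, 6.9, 4.2, 10.0, 1.4, -3.4, 8.8, 4.8, 5.7, 0.1, 0.0, -0.5, -0.2]
```

View pics/side_b.png

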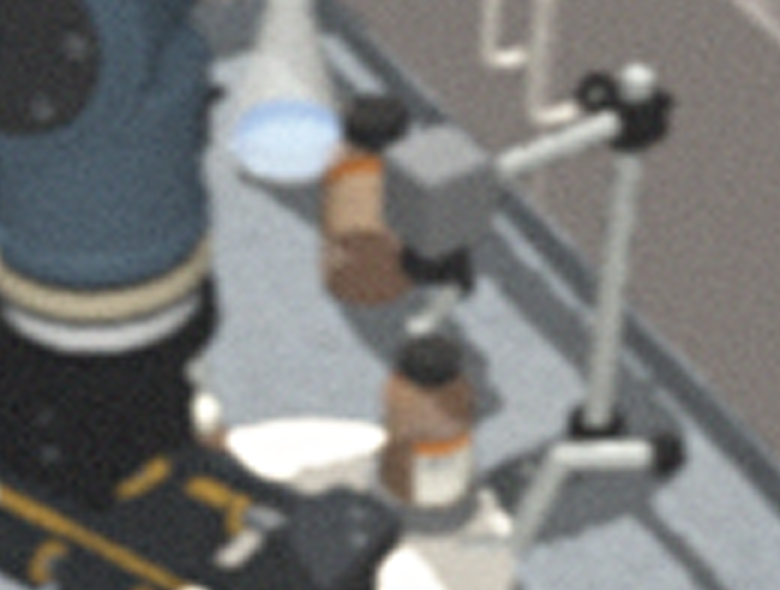

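View pics/top_b.png

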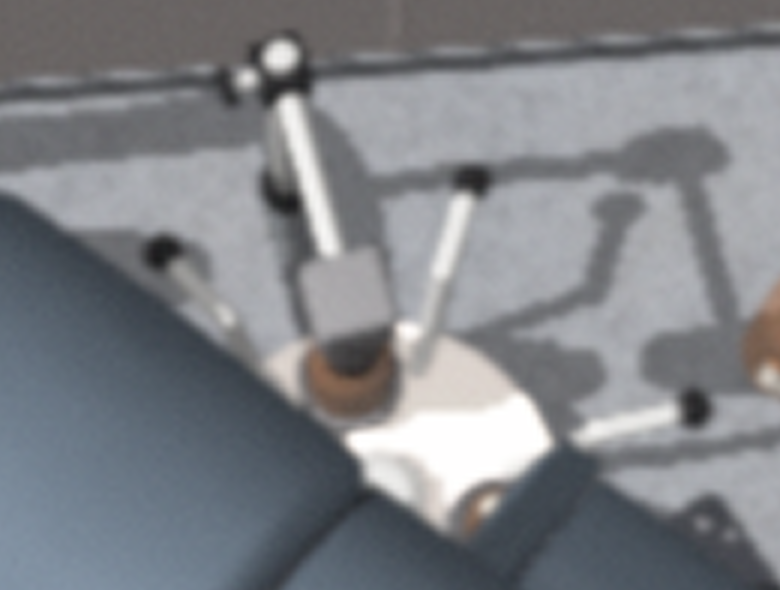

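Call:
move_arm:
  commands:
    - [1, 0, 1, 0, 0]
    - [1, 0, 2, 0, 0]
    - [1, 0, 3, 0, 0]
    - [1, 0, 4, 0, 0]
    - [1, 0, 5, 0, 0]
    - [1, 0, 6, 0, 0]
    - [1, 0, 6, 0, 0]
    - [1, 0, 6, 0, 0]

```text
time: 6.83
position: [0.4397, -0.2028, 0.0756]
tool_rot: [0.677, 0.206, -0.676, 0.206]
ft_force: [-0.1, 0.0, 0.1]
grip_width: 0.0003
```

```bash
python3 look.py 15.5 c
```

```text
t 6.9333 pos [ 0.4396 -0.2027  0.0756] F [ 0.2  -0.05  0.75]
top [[240.0, 138.3], [226.3, 189.1], [264.7, 226.7], [316.9, 212.1], [329.4, 160.5], [290.9, 124.3]] 
    [[239.5, 138.2], [nan, nan], [nan, nan], [322.0, 208.7], [329.9, 160.2], [291.4, 123.9]]
side [[293.6, 175.7], [241.3, 178.5], [213.8, 210.4], [245.6, 246.6], [311.0, 242.4], [330.0, 203.7]] 
    [[291.8, 174.2], [243.3, 177.8], [213.2, 206.7], [242.9, 243.9], [310.5, 242.6], [330.4, 203.9]]
theta [15.1253074] phi 15.676582202294814 [1.4, -0.2, -10.7, 7.2, -0.9, 1.2, -0.3, 0.9, 4.2, 3.2, -3.5, 1.1, 1.3, 6.9, 4.7, 5.1, 0.3, 0.0, -0.5, 0.1]
```

Call:
move_arm:
  commands:
    - [1, 0, -4, 0, 0]
    - [1, 0, -10, 0, 0]
    - [1, 0, -18, 0, 0]
    - [1, 0, -26, 0, 0]
    - [1, 0, -32, 0, 0]
    - [1, -20, -34, 0, 0]
    - [1, -50, -34, 0, 0]
    - [1, -80, -34, 0, 0]

```text
time: 7.6
position: [0.4192, -0.1729, 0.1556]
tool_rot: [-0.676, -0.207, 0.677, -0.205]
ft_force: [-0.1, -0.7, 1.0]
grip_width: 0.0007
```

Call:
move_arm:
  commands:
    - [1, -30, 0, 10, 0]
    - [1, -60, 0, 40, 0]
    - [1, -80, 10, 75, 0]
    - [1, -85, 30, 110, 0]
    - [1, -85, 60, 140, 0]
    - [1, -85, 90, 165, 0]
    - [1, -85, 115, 180, 0]
    - [1, -85, 130, 190, 0]

```text
time: 8.27
position: [0.3347, -0.3915, 0.2408]
tool_rot: [0.677, 0.204, -0.677, 0.206]
ft_force: [0.8, 0.3, -0.1]
grip_width: 0.0002
```

```bash
python3 look.py 15.1 d
```

```text
t 8.3667 pos [ 0.335  -0.3912  0.2404] F [ 0.44  0.85 -0.1 ]
top [[240.2, 138.0], [226.2, 188.7], [264.3, 226.6], [316.7, 212.4], [329.5, 160.8], [291.2, 124.4]] 
    [[239.8, 137.9], [226.1, 189.0], [264.6, 226.8], [317.1, 212.3], [329.9, 160.2], [291.3, 123.9]]
side [[293.9, 175.8], [241.6, 178.4], [213.8, 210.1], [245.2, 246.4], [310.7, 242.6], [330.1, 204.0]] 
    [[291.9, 174.2], [240.7, 178.0], [213.3, 210.5], [241.2, 248.8], [310.6, 242.7], [330.4, 203.9]]
theta [15.38194066] phi 15.676582202294814 [0.5, 0.6, 0.3, -0.1, -0.0, -0.3, -0.5, -0.3, -1.0, 0.8, -0.7, 0.9, 3.5, 3.0, 1.5, 1.0, 1.0, -0.4, 8.7, -4.6, 0.6, -0.4, -0.7, -0.2]
```

View pics/side_d.png

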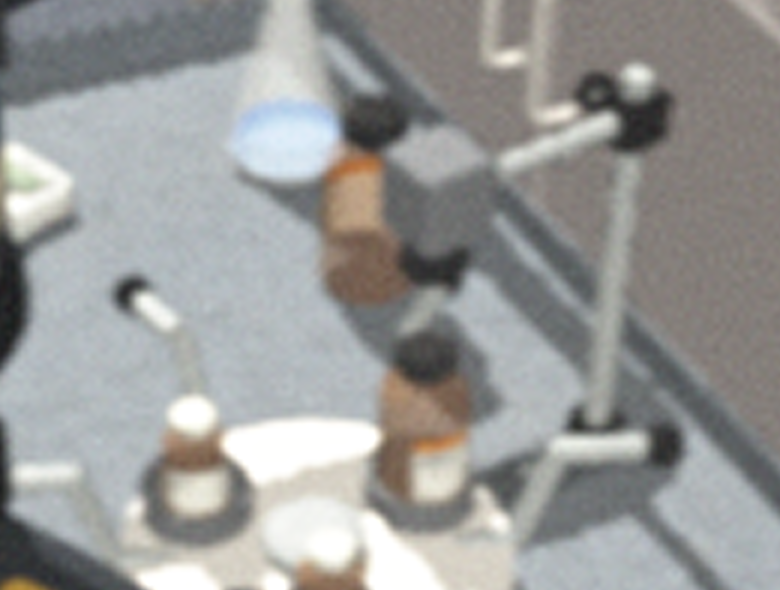

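View pics/top_d.png

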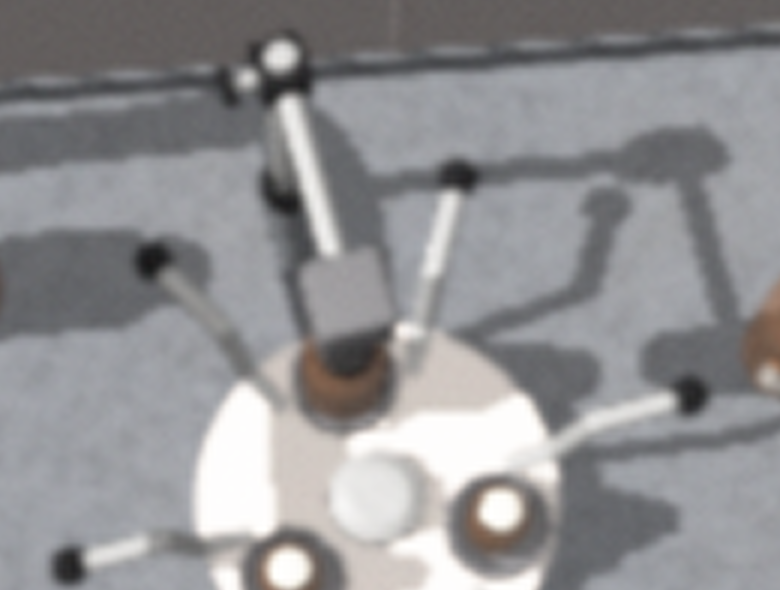

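Run:
```python
from fit import *
p=pickle.load(open("fit.pkl","rb")); x,y,_,phi=p[:4]
pic=pickle.load(open("c_d.pkl","rb"))
t=np.linspace(0,2*np.pi,60); cx,cy=x+.055*np.cos(phi),y+.055*np.sin(phi)
ims=[]
for n,(u,v) in(("top",(250,125)),("side",(268,145))):
    c=cam(n,p[4:10] if n=="top" else p[10:16]); k=9
    im=cv2.resize(pic[n]["image"][v:v+75,u:u+44,::-1],None,fx=k,fy=k,interpolation=cv2.INTER_CUBIC)
    im0=im.copy()
    def poly(P,col):
        q=((proj(c,np.array(P))+.5-[u,v])*k).astype(int); cv2.polylines(im,[q.reshape(-1,1,2)],False,col,1)
    for r,z,col in((.0215,.043,(0,255,0)),(.019,.075,(0,255,255)),(.0135,.106,(255,255,0))):
        poly(np.c_[cx+r*np.cos(t),cy+r*np.sin(t),0*t+z],col)
    poly([[cx,cy,.027],[cx,cy,.142]],(0,0,255))
    ims+= [im]
cv2.imwrite("pics/chk.png",cv2.resize(np.hstack(ims),None,fx=.88,fy=.88))
```

```text
(no output)
```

View pics/chk.png

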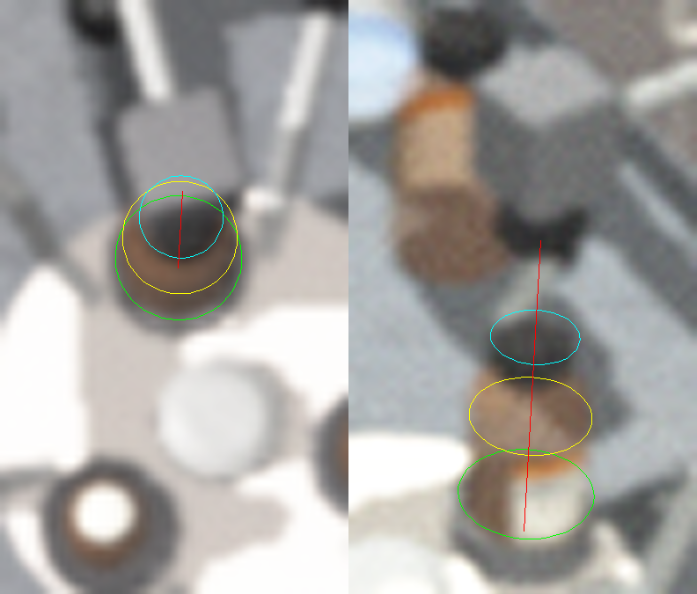

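Run:
```python
from fit import *
import fit
pic=pickle.load(open("c_d.pkl","rb"))
p=pickle.load(open("fit.pkl","rb"))
T,S=cam("top",p[4:10]),cam("side",p[10:16]); B=spokes(p[0],p[1],np.radians(15.3))
t0,s0=balls(pic["top"],proj(T,B),5),balls(pic["side"],proj(S,B),4)
fb=(fit.bt,fit.bs)
def g(q): # q: x,y,th0,phi,cams12,th1
    fit.bt,fit.bs=fb; a=f(q[:16])
    fit.bt,fit.bs=t0,s0[[1,4,5]]
    z=q[:16].copy(); z[2]=q[16]; b=f(z)[:18]
    return np.r_[a,b]
s2=least_squares(g,np.r_[p,.267],loss="soft_l1"); cv=np.linalg.inv(s2.jac.T@s2.jac)
J=np.zeros(17);J[16]=1;J[3]=-1
print(np.degrees(s2.x[[2,3,16]]),"th1-phi",np.degrees(s2.x[16]-s2.x[3]),"sd",np.degrees(np.sqrt(J@cv@J)));print(g(s2.x)[-18:].round(1))
# top-only head/arm vs model, with residuals
T=cam("top",s2.x[4:10]);x,y,phi=s2.x[0],s2.x[1],s2.x[3]
for d in(-2,0,2,4):
    a=phi+np.radians(d);L=lambda r,z:[x+r*np.cos(a),y+r*np.sin(a),z]
    S=cam("side",s2.x[10:16])
    print(d,np.round(line(T,L(.155,.178),L(.055,.178),[(262.7,110.5),(269.2,136.5)]),2),(proj(T,L(.055,.19))[0]-[272.8,143]).round(2),(proj(T,L(.155,.198))[0]-[261.3,104]).round(2),"side",np.round(line(S,L(.155,.178),L(.055,.178),[(321.5,150.4),(303.5,157.5)]),2),(proj(S,L(.055,.145))[0]-[292.2,173.2]).round(2))
```

```text
[-6.97634208 15.72332834 15.34056918] th1-phi -0.38275915611658035 sd 0.3332888986717778
[ 0.6  0.4  0.2 -0.3  0.  -0.2 -0.3 -0.3 -0.8  0.8 -0.6  0.6  1.8  0.9
  0.6 -0.2 -0.8 -0.2]
-2 [2.04 2.19] [0.9  0.72] [ 2.23 -1.03] side [1.05 0.9 ] [0.16 1.03]
0 [-0.03  1.06] [0.11 0.93] [ 0.03 -0.45] side [-0.32  0.03] [-0.35  0.63]
2 [-2.11 -0.07] [-0.66  1.16] [-2.15  0.19] side [-1.73 -0.86] [-0.87  0.24]
4 [-4.18 -1.2 ] [-1.43  1.42] [-4.31  0.91] side [-3.19 -1.77] [-1.42 -0.14]
```

Run:
```python
from rig import robot
import numpy as np
o=robot.get_obs();print(o["time"],np.abs(o["joint_velocities"]).max(),np.round(o["ft_force"],1))
print(robot.hand_in())
```

```text
8.3667 0.08409195040773187 [ 0.4  0.8 -0.1]
the job is handed in; nothing more can be done
None
```

The tall bottle now stands under the camera lens, with the carousel at rest, and I handed the job in at about 8.4 s.

I used the closed fingertips to push one spoke about 22° counter-clockwise in several gentle steps. I then pulled the gripper back, lifted it and moved it clear before the last pictures.

**Alignment:** the last fit from both cameras puts the bottle's cup at 15.3° and the lens at 15.7°. The difference of 0.4° ± 0.3° is about 0.4 mm at the cup. Drawing the lens's plumb line over both pictures agreed to about 1 mm.

**Disagreement:** the top view was slightly worse than the side view. The cup sat about 0.4 pixel (1 mm) to one side of the predicted position. I left that, since it is close to what the calibration can resolve.

**Other checks:** in the last pictures the bottle and the vials I could see were upright in their cups and the stand was unmoved. The highest force I read was about 7 N, during the first push. I did not check the loose items on the cart one by one, but the arm's path stayed clear of them.

**Arm motion:** the arm was still settling slightly at hand-in (fastest joint 0.08 rad/s), well away from everything.

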